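Draw the levelling shim from under the ceramic angle plate and log it out

TASK

Draw the brass shim out from under the front of the grey ceramic angle plate, sliding it on the bench without lifting it and without shifting or tipping the plate or the two bolts standing on it, and park it with its square pull frame centred on the round green return mark. Then log the shim as out: turn the black dial the shorter way round until its white pointer points at the blue dot, and let go. Push none of the other things on the bench aside.

Things in the scene. Friction and masses are not known exactly. Their poses are not given: they have to be found in the camera images.
- load: grey ceramic L-shaped angle plate, loose, 0.75 kg: base slab 120 (x) x 110 (y) x 15 mm, its underside 6 mm above the bench; upright 30 x 110 x 65 mm on its far (+x) end; 86 mm high in all. Origin on the bench under the slab's centre; x points from the front edge (x = -60 mm, where the shim sticks out) to the upright. It stays put when the shim is drawn slowly and straight along the plate's -x axis
- load_front (a point): middle of the angle plate's front edge, 13 mm above the bench. Behind it are two front feet 12 mm square, 48 mm to either side of the middle, so 84 mm is free between them for the shim. The plate rests on 6 mm rear feet and on the shim; the front feet are 1 mm short, so its front settles 1 mm when the shim is out
- shim_frame (a point): centre (18 mm above the bench) of the shim's pull frame: an upright open-topped square collar, 54 mm outside, 46 mm inside, walls 4 mm, rim 30 mm and floor (the plate's top) 6 mm above the bench. Closed fingertips fit inside it to drag the shim (under 10 N). x points along the shim to its tail. About 30 mm are free between frame and angle plate at the start
- shim_tail (a point): middle of the shim's tail edge, 103 mm along the shim's x axis from the frame's centre, 3 mm above the bench
- bolt_a_mid (a point): titanium hex bolt standing on its head on the angle plate's slab, 46 mm high, head 22 mm across; the point is half-way up, z along the shank. It may be moved only with the plate's slight settling
- bolt_b_mid (a point): the second such bolt, likewise standing on the slab
- mark_centre (a point): centre of the round green and white return mark painted on the bench, 90 mm across, flat
- dial (a joint): turn of the black dial about its upright axis, rad, counter-clockwise from above positive, endless in both directions; 0 = the peg points to the selector housing's -x side. It stays where it is left and needs about 0.04 N m (1.5 N at the peg)
- peg (a point): upright round aluminium peg on the dial, 14 mm thick, standing 36 mm above the dial's face, 30 mm from the dial's axis in the pointer's direction; the point is half-way up, 44 mm above the bench (top at 62 mm, dial face at 26 mm)
- pointer_tip (a point): tip of the dial's white pointer (a stripe 18 mm wide from the axis to the rim, the peg standing on it) at the dial's rim, 44 mm from its axis, 26 mm above the bench; it lies on the same side as the peg
- selector: fixed white square housing of the dial, 116 x 116 x 20 mm; origin on the bench on the dial's axis; the dial is 84 mm across
- blue_dot_c (a point): blue dot on the housing, 12 mm across, 50 mm from the dial's axis: the target of the pointer, which ends 6 mm short of it when it points straight at it. It lies about 115 degrees to the left or to the right of the housing's -x direction
- red_dot_c (a point): red dot on the housing, the mirror image of the blue one: not the target
- adapter_mid (a point): blue torque adapter, upright, loose: 42 mm across, 54 mm high, point half-way up; leave it alone
- spacer_mid (a point): grey ceramic ring spacer, loose: 44 mm across, 30 mm high, point half-way up; leave it alone
- bolt_c_mid (a point): third titanium bolt, like the other two but standing on the bench, point half-way up; leave it alone
- caddy_mid (a point): white nylon bolt caddy, loose: 100 x 70 x 30 mm with three holes, point at its centre; leave it alone
- spanner_grip (a point): handle of the polished steel spanner, 160 mm long, lying flat and roughly crosswise behind the angle plate; leave it alone
- partsbox_top (a point): middle of the lid of the closed clear acrylic parts box, fixed, 100 x 140 x 54 mm high
- shim: the brass shim, loose, 0.16 kg: a plate 130 x 54 x 6 mm lying flat on the bench, the last 45 mm or so under the angle plate, with a square pull frame on its outer end. Origin on the bench under the frame's centre; x points along the plate to its tail: the plate reaches 27 mm to -x and 103 mm to +x
Things that resemble listed ones, but are neither listed nor needed, are in the scene too. Of the things that look like the shim, take the one that is farthest from the robot's base at the start. What is shaped like the part that bears bolt_b_mid but purple is not meant.

How it is judged:
By the outcome, as a careful person would: the job done as asked, in the order asked, and still so for the second after the job is handed in, with the robot touching nothing.
It also fails if it takes over 64 s, if anything falls off the work surface, if the arm or the gripper's body presses on something with over 40 N, if the wrist force passes 120 N, or if a joint passes its speed limit or range.

ROBOT

A 6-joint arm with a two-finger parallel gripper is mounted at the origin on the work surface. World frame = base frame: x ahead of the robot, y to its left, z up, the work surface at z = 0. Lengths are in m, angles in rad, forces in N, time in s.
With the tool pointing down it reaches from about 0.35 to 0.925 m from the base axis. Payload 6.4 kg.
Tool frame: the origin (TCP) lies at the very end of the fingers, on their centre line; the grasp point (between the pads) lies 19 mm behind it; z points along the fingers, y is the line along which they close (so a half turn about z gives the same grasp; the last joint's range is limited). The gripper opens to 85 mm and grips with 20 to 120 N. Pads are 22 mm wide; open, the fingers measure 114 mm over their backs; the gripper's body (76 mm by 85 mm) begins 54 mm behind the grasp point. The pads swing forward as they close: fully open they stand 13 mm farther back than shut.
Start: joints at [-1.398, 0.245, 1.558, -0, 1.339, -0.174], TCP at [0.221, -0.611, 0.231] pointing down, gripper open.
Joint ranges: [-3.13, 3.13], [-1.02, 2.26], [0.13, 2.54], [-0.95, 4.09], [0.21, 2.88], [-2.74, 2.74]. Speed limits (rad/s): [2.57, 2.57, 3.14, 3.14, 3.14, 3.14].

INTERFACE

Orientations are given as [roll, pitch, yaw] about the fixed x, y, z axes, in that order (R = Rz(yaw) Ry(pitch) Rx(roll)).
In Python, from cell import robot gives the robot as it stands.
- The arm moves only by the tool apply_moves, never from a script. Its argument "rows" is a list of rows, each a list of 3 entries, a list of its own where there are three numbers: the shift along the world's x, y, z in m, then the turn, a rotation vector about the world's x, y, z in degrees, then the opening, from -1 (shut) to 1 (fully open), so that 0 is half open. In form: [[[tx, ty, tz], [ax, ay, az], claw], ...]. A call has exactly 5 rows; each row is the pose to reach, as a shift and turn from the pose commanded when the call began; what a row does not reach only later rows make up. A row lasts 1/12 s, in which the tool goes at most 41.7 mm and 7.16 degrees, less where a joint would pass 70% of its speed; a pose out of reach is approached as far as the arm can. A call with a gripper value outside its range is refused whole. The fingers move at their own pace and stop on an object; the grip force is fixed at half the most. Time passes only in rows, so rows that repeat a pose let the fingers close, or fill a call up. It gives the time, the measured TCP pose, the force, the opening and the grip force at its end, in the units of the state.
- robot.get_state(): the state, without advancing time (a new reading comes with each control period).
- robot.capture(name): name is "scene" or "side" or "wrist"; returns the picture (420x560x3 uint8, red, green, blue); there is no depth.
- robot.camera_info(name): a dict with "fovy" (degrees; the focal length in pixels is half the picture's height over the tangent of half this angle, whatever the lens; pixels are square), "cx", "cy" (the principal point, pixels), "R" (3x3) and "t" (3): a world point X has camera coordinates R X + t; the wrist camera has in their place "tool_from_camera" (4x4, takes a point from camera to tool coordinates, whose origin is the TCP and whose axes are the flange's). Camera axes: x right, y down, z forward; pixel columns grow to the right and rows downward; lengths in m; the calibration is good to about 2 mm. A picture is of the moment at which its call begins: read the wrist's pose just before it. camera_info takes no time and is no camera call.
- robot.finish_job(): hands the job in; it is judged then, once.
The state is a dict: "t": time; "joints": joint angles; "qd": joint speeds; "joint_torque": joint torques, N m; "tool_pos": TCP position; "tcp_rot": TCP orientation; "force": force on the tool from outside, world axes, zero at the start; "wrist_torque": the same for the moment, N m; "gripper_width": finger opening in m; "gripper_force": force on a finger pad.
Only numpy, scipy, OpenCV 4.12 (cv2) and the standard library are available. Lean on these libraries where they do the work, as an engineer would, in place of code of your own. Each camera call takes 0.05 s, during which the arm holds its last target. There are 200 camera calls.

## Working session

There is one attempt and no reset: what is moved stays moved. The work goes in short steps, Python scripts to look and compute and a tool call to move; the robot and the scene stay as the last step left them, time stands still between calls to the robot, and variables do not carry over. Pictures are saved under pics/ and viewed, at most 10 in all, crops included, and the job is handed in when it is done.

Besides the shell and the picture viewer there is one more tool, called after ">>>" as name(argument=value, ...) on one line, values as JSON. apply_moves: Moves the arm, as the interface text tells. Its arguments: {"type":"object","properties":{"rows":{"type":"array","items":{"type":"array"}}},"required":["rows"]}

```bash
mkdir -p pics
cat > h.py <<'E'
import numpy as np,cv2
from cell import robot
from scipy.spatial.transform import Rotation as Ro
def info(n):
    c=robot.camera_info(n); f=210/np.tan(np.radians(c["fovy"])/2)
    if "R" in c: R=np.array(c["R"]);t=np.array(c["t"]); return f,c["cx"],c["cy"],R.T,-R.T@t,c
    s=robot.get_state(); T=np.array(c["tool_from_camera"]); Rt=Ro.from_euler("xyz",s["tcp_rot"]).as_matrix() if np.size(s["tcp_rot"])==3 else np.array(s["tcp_rot"])
    return f,c["cx"],c["cy"],Rt@T[:3,:3],Rt@T[:3,3]+np.array(s["tool_pos"]),c
def ray(cam,u,v,z):
    f,cx,cy,R,o,_=cam; d=R@np.array([(u-cx)/f,(v-cy)/f,1]); return o+d*(z-o[2])/d[2]
def proj(cam,P):
    f,cx,cy,R,o,_=cam; p=R.T@(np.array(P)-o); return np.array([cx+f*p[0]/p[2],cy+f*p[1]/p[2]])
def save(n,im): cv2.imwrite("pics/"+n+".png",cv2.cvtColor(im,cv2.COLOR_RGB2BGR))
E
python3 - <<'E'
from h import *
for n in("scene","side","wrist"):
    print(n,info(n)[3:5],robot.camera_info(n))
    im=robot.capture(n); save(n+"0",im); np.save(n+"0.npy",im)
print(robot.get_state())
E
```

```text
scene (array([[ 0.20062488,  0.54003651, -0.8173801 ],
       [ 0.97961628, -0.10200282,  0.17305309],
       [ 0.01007992, -0.83543761, -0.54949285]]), array([ 1.33917898, -0.12407469,  0.58616574])) {'fovy': 50.6149808910057, 'cx': 276.7981937891248, 'cy': 209.52512574339116, 'R': array([[ 0.20062488,  0.97961628,  0.01007992],
       [ 0.54003651, -0.10200282, -0.83543761],
       [-0.8173801 ,  0.17305309, -0.54949285]]), 't': array([-0.15303553, -0.2461566 ,  1.43818364])}
side (array([[-9.92215048e-01, -6.92097509e-02,  1.03534097e-01],
       [-1.24533046e-01,  5.57441302e-01, -8.20823193e-01],
       [-9.05212984e-04, -8.27326541e-01, -5.61720550e-01]]), array([0.44022741, 0.86124445, 0.63360542])) {'fovy': 45.3049247509264, 'cx': 287.2681284559404, 'cy': 206.41400739473775, 'R': array([[-9.92215048e-01, -1.24533046e-01, -9.05212984e-04],
       [-6.92097509e-02,  5.57441302e-01, -8.27326541e-01],
       [ 1.03534097e-01, -8.20823193e-01, -5.61720550e-01]]), 't': array([0.5446272 , 0.07457338, 1.01726006])}
wrist (array([[ 0.34085227, -0.90403827, -0.2579429 ],
       [-0.940
[... 558 characters left out ...]
000000e+00]])}
{'t': 0.15, 'joints': array([-1.39813678e+00,  2.45675525e-01,  1.55876104e+00,  2.98502396e-06,
        1.33873355e+00, -1.74093625e-01]), 'qd': array([ 0.00046956, -0.00217299, -0.00425335, -0.00089913, -0.00111609,
       -0.00124861]), 'joint_torque': array([ 9.53738345e-04, -4.29985428e+01, -3.26552761e+01, -1.01086878e-04,
        3.50830276e-03, -1.36689124e-05]), 'tool_pos': array([ 0.22083202, -0.61086143,  0.23040494]), 'tcp_rot': array([-3.14003953e+00, -2.76102453e-04,  3.46752273e-01]), 'force': array([-0.83586314, -1.03797553, -0.17636319]), 'wrist_torque': array([-0.00619783,  0.01115204,  0.01745922]), 'gripper_force': 0.0, 'gripper_width': 0.08547402448657418}
```

View pics/scene0.png

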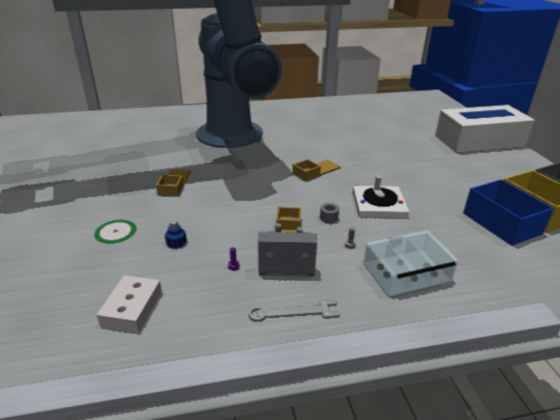

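View pics/side0.png

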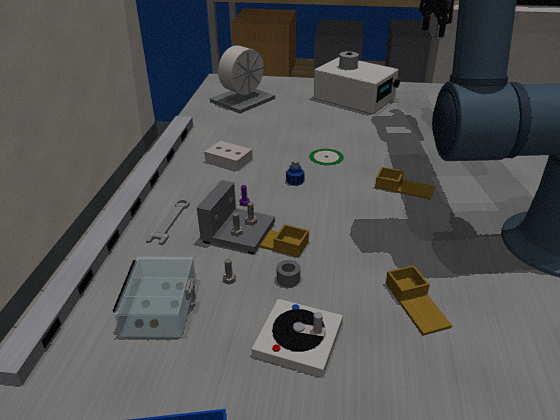

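The side view shows the target shim under the plate, with its frame at about (291,240). The mark is at (327,157), the dial at (298,330), the blue dot at (295,307), the red dot at (276,348) and the peg top at (318,315). The purple bolt and the two nearer shims are decoys.

Run:
```python
from h import *
s=info("side");c=info("scene")
for n,a,b,z in [("frame",(291,236),(289,212),.03),("mark",(327,157),(116,231),0),("dial",(298,330),(380,197),.026),("pegtop",(318,314),(378,179),.062),("blue",(295,307),(363,201),.02),("red",(276,348),(401,202),.02),("adapter",(295,176),(176,237),.027),("spacer",(288,268),(329,208),.03),("boltc",(228,270),(351,238),.023),("ba",(236,222),None,.044),("bb",(251,212),None,.044),("purple",(244,195),(233,258),.023),("decoy1",(390,175),(171,182),.03),("decoy2",(407,278),(306,166),.03),("uprTopL",(201,208),(258,236),.086),("uprTopR",(235,184),(316,236),.086),("box",(160,280),(410,250),.05),("caddy",(228,152),(130,298),.03),("frontR",(275,215),None,.021),("frontL",(258,249),None,.021)]:
    print(n,ray(s,*a,z)[:2].round(3),ray(c,*b,z)[:2].round(3) if b else "")
```

```text
frame [0.531 0.081] [0.527 0.076]
mark [ 0.482 -0.306] [ 0.486 -0.308]
dial [0.492 0.316] [0.498 0.308]
pegtop [0.462 0.312] [0.474 0.308]
blue [0.503 0.261] [0.499 0.265]
red [0.522 0.351] [0.52  0.353]
adapter [ 0.55  -0.154] [ 0.571 -0.176]
spacer [0.525 0.176] [0.528 0.17 ]
boltc [0.634 0.187] [0.638 0.185]
ba [0.644 0.067] 
bb [0.62  0.029] 
purple [ 0.654 -0.064] [ 0.656 -0.067]
decoy1 [ 0.328 -0.181] [ 0.34  -0.184]
decoy2 [0.314 0.176] [0.318 0.171]
uprTopL [0.706 0.087] [ 0.677 -0.019]
uprTopR [ 0.659 -0.008] [0.698 0.088]
box [0.735 0.256] [0.729 0.27 ]
caddy [ 0.732 -0.246] [ 0.739 -0.256]
frontR [0.575 0.001] 
frontL [0.591 0.118]
```

>>> apply_moves(rows=[[[0.018,0.038,0],[0,0,-2],1],[[0.036,0.076,0],[0,0,-5],0],[[0.054,0.114,0],[0,0,-10],-1],[[0.072,0.152,0],[0,0,-15],-1],[[0.09,0.19,0],[0,0,-20],-1]])

```text
t: 0.57
tool_pos: [0.3104, -0.421, 0.2308]
tcp_rot: [-3.141, 0.0, -0.007]
force: [1.6, -0.8, 0.2]
gripper_width: 0.0385
gripper_force: 0.0
```

>>> apply_moves(rows=[[[0.018,0.037,0],[0,0,0],-1],[[0.036,0.074,0],[0,0,0],-1],[[0.054,0.111,0],[0,0,0],-1],[[0.072,0.148,0],[0,0,0],-1],[[0.09,0.185,0],[0,0,0],-1]])

```text
t: 0.98
tool_pos: [0.4004, -0.236, 0.2312]
tcp_rot: [3.142, -0.0, -0.003]
force: [1.0, 0.7, -0.2]
gripper_width: -0.0002
gripper_force: 0.0
```

>>> apply_moves(rows=[[[0.018,0.037,0],[0,0,0],-1],[[0.036,0.074,0],[0,0,0],-1],[[0.054,0.111,0],[0,0,0],-1],[[0.072,0.148,0],[0,0,0],-1],[[0.09,0.185,0],[0,0,0],-1]])

```text
t: 1.4
tool_pos: [0.4904, -0.0509, 0.2313]
tcp_rot: [3.141, -0.0, -0.002]
force: [0.5, -0.7, 0.6]
gripper_width: 0.0001
gripper_force: 0.0
```

>>> apply_moves(rows=[[[0.018,0.037,0],[0,0,0],-1],[[0.036,0.074,0],[0,0,0],-1],[[0.042,0.111,0],[0,0,0],-1],[[0.042,0.14,0],[0,0,0],-1],[[0.042,0.16,0],[0,0,0],-1]])

```text
t: 1.82
tool_pos: [0.5318, 0.1098, 0.2308]
tcp_rot: [-3.141, 0.001, 0.0]
force: [0.3, -0.7, 0.6]
gripper_width: -0.0003
gripper_force: 0.0
```

Run:
```python
from h import *
s=robot.get_state();print(s["t"],s["tool_pos"],s["tcp_rot"],s["gripper_width"],s["qd"].round(3))
im=robot.capture("wrist"); save("w1",im);np.save("w1.npy",im)
```

```text
1.8167 [0.53182813 0.10975261 0.23083203] [-3.14111915e+00  8.94450176e-04  1.51104885e-04] -0.0002956845428576936 [ 0.421  0.099 -0.096 -0.015 -0.001  0.43 ]
```

View pics/w1.png

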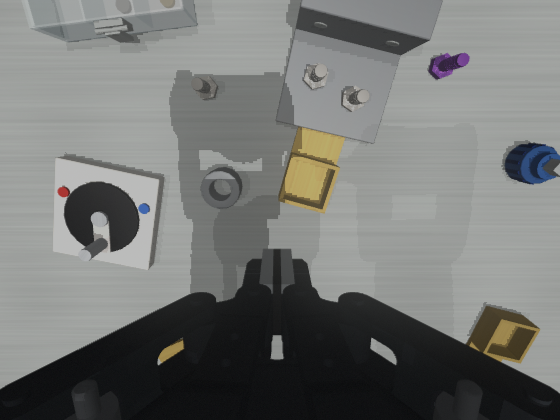

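The wrist view shows the frame at about (310,181), the plate's front edge from (277,121) to (374,143), and the spacer at (222,187). The dial axis is near (101,217) with the peg top at (92,250), the blue dot is at (144,208) and the red one at (64,191). I'll enlarge the frame and dial for exact corners.

Run:
```python
from h import *
im=np.load("w1.npy")
a=cv2.resize(im[115:225,265:365],None,fx=5,fy=5,interpolation=cv2.INTER_CUBIC)
b=cv2.resize(im[150:275,45:170],None,fx=2.4,fy=2.4,interpolation=cv2.INTER_CUBIC)
o=np.zeros((550,800,3),np.uint8);o[:550,:500]=a;o[:300,500:800]=b;save("crop1",o)
```

```text
(no output)
```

View pics/crop1.png

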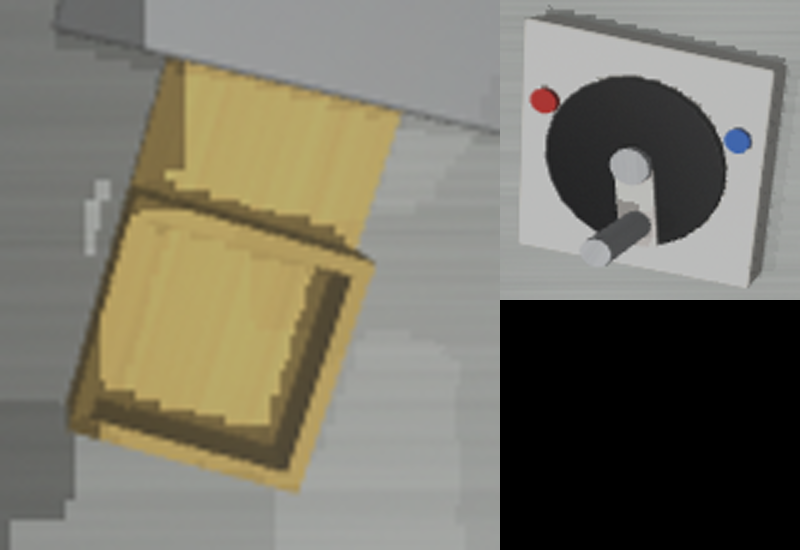

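```bash
cat > m1.py <<'E'
from h import *
c=robot.camera_info("wrist");f=210/np.tan(np.radians(c["fovy"])/2);T=np.array(c["tool_from_camera"])
Rt=Ro.from_euler("xyz",[-3.14112,.000894,.00015]).as_matrix()
W=(f,c["cx"],c["cy"],Rt@T[:3,:3],Rt@T[:3,3]+np.array([.5318,.10975,.2308]),c)
A=lambda X,Y,z:ray(W,265+X/5,115+Y/5,z)[:2]
D=lambda X,Y,z:ray(W,45+(X-500)/2.4,150+Y/2.4,z)[:2]
E
python3 - <<'E'
from m1 import *
an=lambda v:np.degrees(np.arctan2(v[1],v[0])).round(1)
q=[A(x,y,.03) for x,y in((140,200),(373,263),(298,492),(68,430))]
print("frame",np.mean(q,0).round(4),np.array(q).round(4).tolist(),an(q[1]-q[2]),an(q[0]-q[3]),[np.linalg.norm(q[i]-q[i-1]).round(4) for i in range(4)])
print("plate edge",an(A(400,110,.006)-A(362,245,.006)))
l,r=ray(W,277,121,.021)[:2],ray(W,374,143,.021)[:2]
print("front",l,r,an(l-r)-90,np.linalg.norm(l-r))
h=[D(*p,.02) for p in((527,18),(775,70),(748,288),(520,243))]
print("sel",np.mean(h,0),[np.linalg.norm(h[i]-h[i-1]).round(4) for i in range(4)],[an(h[i]-h[i-1]) for i in range(4)])
ax=np.mean(h,0)
for n,p,z in(("red",(545,100),.02),("blue",(738,140),.02),("pegtop",(596,252),.062),("pegbase",(636,228),.026),("dialL",(546,150),.026),("dialR",(726,170),.026),("dialT",(625,76),.026)):
    w=D(*p,z);print(n,w.round(4),(w-ax).round(4),np.linalg.norm(w-ax).round(4),an(w-ax))
print("spacer",ray(W,222,182,.03),"adapter",ray(W,533,163,.027),"boltc",ray(W,212,92,.008))
for p in((470,345),(484,303),(538,325),(515,362)):print("decoy",ray(W,*p,.03)[:2].round(3))
S=info("scene");im=np.load("scene0.npy");sd=info("side");im2=np.load("side0.npy")
for cam,i,n in((S,im,"scene"),(sd,im2,"side")):
    hs=cv2.cvtColor(i,cv2.COLOR_RGB2HSV);m=cv2.inRange(hs,(50,120,40),(80,255,255))
    k,_=cv2.findContours(m,cv2.RETR_EXTERNAL,cv2.CHAIN_APPROX_NONE);k=max(k,key=cv2.contourArea)
    P=np.array([ray(cam,*p[0],0)[:2] for p in k]);cc,rad=cv2.minEnclosingCircle(P.astype(np.float32));print("mark",n,cc,rad)
E
```

```text
frame [0.5307 0.0731] [[0.5631, 0.0911], [0.5496, 0.0404], [0.4978, 0.0544], [0.5122, 0.1064]] -15.2 -16.7 [np.float64(0.0531), np.float64(0.0524), np.float64(0.0536), np.float64(0.0539)]
plate edge -12.8
front [0.59809682 0.10825893] [0.57515856 0.00267256] -12.299999999999997 0.10804927030999699
sel [0.49082805 0.30857046] [np.float64(0.1146), np.float64(0.1143), np.float64(0.1152), np.float64(0.1141)] [np.float64(-12.4), np.float64(-102.2), np.float64(167.5), np.float64(77.5)]
red [0.5203 0.3508] [0.0295 0.0422] 0.0515 55.0
blue [0.5007 0.2615] [ 0.0099 -0.047 ] 0.0481 -78.1
pegtop [0.461  0.3121] [-0.0298  0.0035] 0.03 173.3
pegbase [0.4577 0.3139] [-0.0332  0.0053] 0.0336 170.9
dialL [0.4974 0.3506] [0.0066 0.0421] 0.0426 81.1
dialR [0.4875 0.2664] [-0.0033 -0.0422] 0.0423 -94.5
dialT [0.5331 0.3076] [ 0.0423 -0.0009] 0.0423 -1.2
spacer [0.53365404 0.16848055 0.03      ] adapter [ 0.55443117 -0.17040428  0.027     ] boltc [0.628134   0.17856833 0.008     ]
decoy [ 0.322 -0.139]
decoy [ 0.383 -0.146]
decoy [ 0.352 -0.219]
decoy [ 0.296 -0.202]
mark scene (0.4845585823059082, -0.3106335699558258) 0.043268442153930664
mark side (0.4859152138233185, -0.3101501166820526) 0.044936783611774445
```

>>> apply_moves(rows=[[[0,-0.02,-0.03],[0,0,-5],-1],[[-0.001,-0.037,-0.07],[0,0,-10],-1],[[-0.001,-0.037,-0.11],[0,0,-15],-1],[[-0.001,-0.037,-0.15],[0,0,-15],-1],[[-0.001,-0.037,-0.17],[0,0,-15],-1]])

```text
t: 2.28
tool_pos: [0.5274, 0.0695, 0.0561]
tcp_rot: [3.14, 0.008, -0.265]
force: [-1.0, -1.0, -0.5]
gripper_width: -0.0001
gripper_force: 0.0
```

Run:
```python
from h import *
s=robot.get_state();print(s["t"],s["tool_pos"],s["tcp_rot"],s["gripper_width"],s["qd"].round(3))
a=robot.capture("wrist");b=robot.capture("side")
o=np.zeros((420,800,3),np.uint8);o[:,:500]=a[:,30:530];o[:300,500:]=cv2.resize(b[180:280,240:340],None,fx=3,fy=3);save("w2",o)
w=info("wrist");print(proj(w,s["tool_pos"]))
```

```text
2.2833 [0.5274246  0.06951846 0.0561133 ] [ 3.1400646   0.00767786 -0.26516881] -7.903347759456707e-05 [ 0.008  0.382  0.025  0.001 -0.429 -0.005]
[274.46283129 263.49456665]
```

View pics/w2.png

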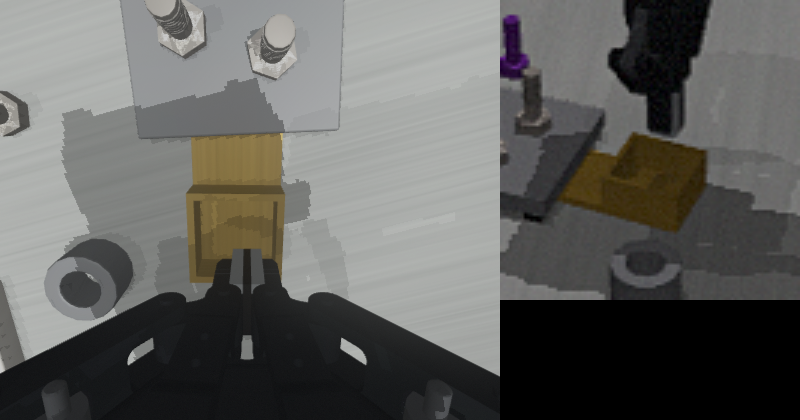

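The wrist view shows the frame's rim from (218,193) to (313,193), with its lower edge at v≈282. It is aligned with the tool, with the fingers somewhat right of its middle.

Run:
```python
from h import *
s=robot.get_state();print(s["tool_pos"],s["tcp_rot"],s["qd"].round(3))
c=robot.camera_info("wrist");f=210/np.tan(np.radians(c["fovy"])/2);T=np.array(c["tool_from_camera"])
Rt=Ro.from_euler("xyz",[3.14006,.00768,-.26517]).as_matrix()
W=(f,c["cx"],c["cy"],Rt@T[:3,:3],Rt@T[:3,3]+np.array([.52742,.06952,.05611]),c)
q=np.array([ray(W,u,v,.03)[:2] for u,v in((218,193),(313.5,193),(312,282),(217.5,282))]);print(q.round(4),q.mean(0))
e=[ray(W,u,v,.021)[:2] for u,v in((169,138),(370,132))];d=e[0]-e[1];print("front",e,np.degrees(np.arctan2(d[1],d[0]))-90)
```

```text
[0.52711947 0.06978844 0.05668784] [ 3.13969014  0.00977302 -0.26464184] [ 0.009 -0.069 -0.069  0.002  0.03   0.   ]
[[0.5643 0.0912]
 [0.5507 0.0411]
 [0.4984 0.0543]
 [0.513  0.1083]] [0.53161496 0.07370907]
front [array([0.59897607, 0.10954203]), array([0.57348156, 0.00314399])] -13.474847858364214
```

>>> apply_moves(rows=[[[0.0,0.001,0],[0,0,0],-1],[[0.0,0.001,0],[0,0,0],-1],[[0.0,0.001,0],[0,0,0],-1],[[0.0,0.001,-0.01],[0,0,0],-1],[[0.0,0.001,-0.015],[0,0,0],-1]])

```text
t: 2.8
tool_pos: [0.5319, 0.071, 0.0469]
tcp_rot: [-3.141, -0.002, -0.264]
force: [-0.6, 0.0, -0.8]
gripper_width: -0.0002
gripper_force: 0.0
```

>>> apply_moves(rows=[[[0,0.002,-0.01],[0,0,0],-1],[[0,0.002,-0.02],[0,0,0],-1],[[0,0.002,-0.03],[0,0,0],-1],[[0,0.002,-0.031],[0,0,0],-1],[[0,0.002,-0.031],[0,0,0],-0.74]])

```text
t: 3.22
tool_pos: [0.5301, 0.073, 0.0138]
tcp_rot: [3.141, 0.003, -0.264]
force: [-0.4, -0.4, 0.1]
gripper_width: 0.0102
gripper_force: 0.0
```

>>> apply_moves(rows=[[[0,0,0],[0,0,0],-0.7],[[0,0,0],[0,0,0],-0.7],[[0,0,0],[0,0,0],-0.7],[[0,0,0],[0,0,0],-0.7],[[0,0,0],[0,0,0],-0.7]])

```text
t: 3.63
tool_pos: [0.5314, 0.0729, 0.0157]
tcp_rot: [-3.141, -0.001, -0.264]
force: [0.3, -0.9, 0.1]
gripper_width: 0.013
gripper_force: 0.0
```

>>> apply_moves(rows=[[[-0.0029,0.0007,0],[0,0,0],-0.7],[[-0.0058,0.0013,0],[0,0,0],-0.7],[[-0.0083,0.0019,0],[0,0,0],-0.7],[[-0.0107,0.0025,0],[0,0,0],-0.7],[[-0.0127,0.0029,0],[0,0,0],-0.7]])

```text
t: 4.05
tool_pos: [0.5186, 0.0758, 0.0154]
tcp_rot: [-3.141, -0.002, -0.264]
force: [3.6, -1.2, -2.2]
gripper_width: 0.0128
gripper_force: 1.4
```

>>> apply_moves(rows=[[[-0.002,0.0005,0],[0,0,0],-0.7],[[-0.004,0.0009,0],[0,0,0],-0.7],[[-0.006,0.0014,0],[0,0,0],-0.7],[[-0.008,0.0018,0],[0,0,0],-0.7],[[-0.01,0.0023,0],[0,0,0],-0.7]])

```text
t: 4.47
tool_pos: [0.5086, 0.0782, 0.0155]
tcp_rot: [-3.141, -0.001, -0.264]
force: [2.7, -0.5, -0.0]
gripper_width: 0.013
gripper_force: 1.5
```

Run:
```python
from h import *
s=robot.get_state();print(s["t"],s["tool_pos"],s["tcp_rot"],s["force"])
a=robot.capture("wrist");b=robot.capture("side")
o=np.zeros((420,800,3),np.uint8);o[:,:500]=a[:,30:530];o[:300,500:]=cv2.resize(b[180:280,220:320],None,fx=3,fy=3);save("w3",o)
```

```text
4.4667 [0.5086426  0.07815794 0.01552605] [-3.14141033e+00 -8.82511543e-04 -2.64107135e-01] [ 2.68107622 -0.46351449 -0.00792494]
```

View pics/w3.png

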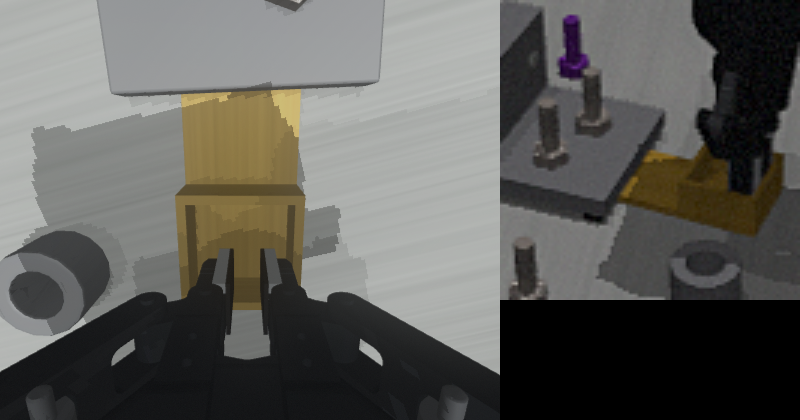

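The shim is following at about 3 N and the plate and bolts stand still. I'll continue straight.

>>> apply_moves(rows=[[[-0.002,0.0005,0],[0,0,0],-0.7],[[-0.0045,0.001,0],[0,0,0],-0.7],[[-0.007,0.0016,0],[0,0,0],-0.7],[[-0.0095,0.0022,0],[0,0,0],-0.7],[[-0.012,0.0028,0],[0,0,0],-0.7]])

```text
t: 4.98
tool_pos: [0.4965, 0.081, 0.0155]
tcp_rot: [-3.141, -0.001, -0.264]
force: [4.0, -1.2, 1.1]
gripper_width: 0.0132
gripper_force: 1.7
```

>>> apply_moves(rows=[[[-0.0025,0.0006,0],[0,0,0],-0.7],[[-0.005,0.0011,0],[0,0,0],-0.7],[[-0.0075,0.0017,0],[0,0,0],-0.7],[[-0.01,0.0023,0],[0,0,0],-0.7],[[-0.012,0.0028,0],[0,0,0],-0.7]])

```text
t: 5.4
tool_pos: [0.4844, 0.0838, 0.0155]
tcp_rot: [-3.141, -0.001, -0.264]
force: [3.9, -0.0, 3.2]
gripper_width: 0.0125
gripper_force: 1.9
```

>>> apply_moves(rows=[[[-0.002,0.0005,0],[0,0,0],-0.7],[[-0.004,0.0009,0],[0,0,0],-0.7],[[-0.006,0.0014,0],[0,0,0],-0.7],[[-0.008,0.0018,0],[0,0,0],-0.7],[[-0.01,0.0023,0],[0,0,0],-0.7]])

```text
t: 5.82
tool_pos: [0.4743, 0.0861, 0.0154]
tcp_rot: [-3.142, -0.0, -0.264]
force: [2.7, -0.8, 0.8]
gripper_width: 0.013
gripper_force: 0.9
```

>>> apply_moves(rows=[[[-0.002,0.0005,0],[0,0,0],-0.7],[[-0.004,0.0009,0],[0,0,0],-0.7],[[-0.006,0.0014,0],[0,0,0],-0.7],[[-0.008,0.0018,0],[0,0,0],-0.7],[[-0.01,0.0023,0],[0,0,0],-0.7]])

```text
t: 6.23
tool_pos: [0.4632, 0.0885, 0.0146]
tcp_rot: [3.141, 0.002, -0.264]
force: [1.0, -0.4, -1.5]
gripper_width: 0.0131
gripper_force: 0.3
```

>>> apply_moves(rows=[[[-0.003,0.0007,0],[0,0,0],-0.7],[[-0.006,0.0014,0],[0,0,0],-0.7],[[-0.009,0.0021,0],[0,0,0],-0.7],[[-0.012,0.0028,0],[0,0,0],-0.7],[[-0.015,0.0035,0],[0,0,0],-0.7]])

```text
t: 6.65
tool_pos: [0.449, 0.0919, 0.0153]
tcp_rot: [3.142, 0.0, -0.264]
force: [0.7, 0.0, -1.7]
gripper_width: 0.0126
gripper_force: 0.3
```

Run:
```python
from h import *
s=robot.get_state();print(s["t"],s["tool_pos"],s["tcp_rot"],s["force"])
a=robot.capture("wrist");b=robot.capture("side")
o=np.zeros((420,800,3),np.uint8);o[:,:500]=a[:,30:530];o[:300,500:]=cv2.resize(b[180:280,220:320],None,fx=3,fy=3);save("w4",o)
```

```text
6.65 [0.44900465 0.09194687 0.01525267] [ 3.14156350e+00  1.99107277e-04 -2.64027342e-01] [ 0.68375981  0.02984446 -1.69214535]
```

View pics/w4.png

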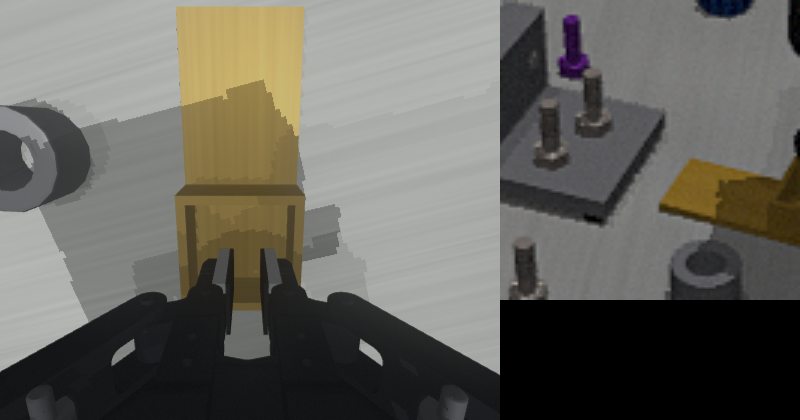

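>>> apply_moves(rows=[[[-0.008,0.002,0],[0,0,0],-0.7],[[-0.016,0.0,0],[0,0,0],-0.7],[[-0.018,-0.01,0],[0,0,0],-0.7],[[-0.019,-0.02,0],[0,0,0],-0.7],[[-0.019,-0.03,0],[0,0,0],-0.7]])

```text
t: 7.17
tool_pos: [0.4297, 0.0609, 0.0152]
tcp_rot: [3.141, 0.001, -0.264]
force: [0.9, 0.6, -0.4]
gripper_width: 0.0128
gripper_force: 0.3
```

>>> apply_moves(rows=[[[0,-0.01,0],[0,0,1],-0.7],[[0,-0.02,0],[0,0,3],-0.7],[[0,-0.03,0],[0,0,6],-0.7],[[0,-0.04,0],[0,0,10],-0.7],[[0,-0.05,0],[0,0,15],-0.7]])

```text
t: 7.58
tool_pos: [0.4302, 0.0104, 0.0152]
tcp_rot: [-3.141, 0.0, 0.0]
force: [0.3, 1.0, -0.2]
gripper_width: 0.0131
gripper_force: 0.3
```

>>> apply_moves(rows=[[[0.001,-0.01,0],[0,0,5],-0.7],[[0.002,-0.02,0],[0,0,10],-0.7],[[0.003,-0.03,0],[0,0,15],-0.7],[[0.004,-0.04,0],[0,0,20],-0.7],[[0.005,-0.05,0],[0,0,25],-0.7]])

```text
t: 8.0
tool_pos: [0.4351, -0.0396, 0.0151]
tcp_rot: [-3.141, 0.0, 0.437]
force: [-0.5, 0.4, 0.4]
gripper_width: 0.0126
gripper_force: 0.4
```

Run:
```python
from h import *
s=robot.get_state();print(s["t"],s["tool_pos"],s["tcp_rot"],s["force"])
a=robot.capture("wrist");b=robot.capture("side")
o=np.zeros((420,800,3),np.uint8);o[:,:430]=a[:,60:490];o[:370,430:]=cv2.resize(b[130:315,255:440],None,fx=2,fy=2);save("w5",o)
```

```text
8.0 [ 0.43506849 -0.03958502  0.01514887] [-3.14108956e+00  4.58742049e-04  4.37121545e-01] [-0.49654932  0.43871557  0.43229847]
```

View pics/w5.png

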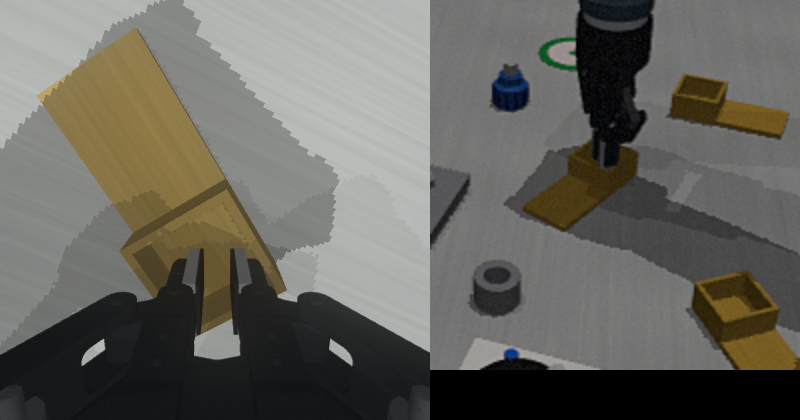

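The shim trails well: its frame is still round the fingers and its tail has swung to +y, about 30° ahead of the tool. The way to the mark is clear, passing between the adapter and the decoy, so I'll continue.

>>> apply_moves(rows=[[[0.001,-0.01,0],[0,0,5],-0.7],[[0.002,-0.02,0],[0,0,10],-0.7],[[0.004,-0.03,0],[0,0,15],-0.7],[[0.006,-0.04,0],[0,0,20],-0.7],[[0.008,-0.05,0],[0,0,25],-0.7]])

```text
t: 8.52
tool_pos: [0.4429, -0.0885, 0.015]
tcp_rot: [-3.14, 0.0, 0.872]
force: [0.8, 0.6, -1.5]
gripper_width: 0.0127
gripper_force: 0.4
```

>>> apply_moves(rows=[[[0.001,-0.01,0],[0,0,5],-0.7],[[0.002,-0.02,0],[0,0,10],-0.7],[[0.004,-0.03,0],[0,0,15],-0.7],[[0.006,-0.04,0],[0,0,20],-0.7],[[0.008,-0.05,0],[0,0,25],-0.7]])

```text
t: 8.93
tool_pos: [0.4509, -0.1384, 0.015]
tcp_rot: [-3.14, -0.001, 1.308]
force: [-0.2, 1.5, -0.7]
gripper_width: 0.013
gripper_force: 0.6
```

>>> apply_moves(rows=[[[0.002,-0.01,0],[0,0,5],-0.7],[[0.004,-0.02,0],[0,0,10],-0.7],[[0.006,-0.03,0],[0,0,13],-0.7],[[0.008,-0.04,0],[0,0,13],-0.7],[[0.01,-0.05,0],[0,0,13],-0.7]])

```text
t: 9.35
tool_pos: [0.4611, -0.1886, 0.015]
tcp_rot: [-3.141, -0.001, 1.531]
force: [0.0, 0.3, -0.1]
gripper_width: 0.013
gripper_force: 0.4
```

>>> apply_moves(rows=[[[0.003,-0.01,0],[0,0,0],-0.7],[[0.006,-0.02,0],[0,0,0],-0.7],[[0.009,-0.03,0],[0,0,0],-0.7],[[0.012,-0.04,0],[0,0,0],-0.7],[[0.014,-0.05,0],[0,0,0],-0.7]])

```text
t: 9.77
tool_pos: [0.4758, -0.2392, 0.0153]
tcp_rot: [3.141, 0.0, 1.533]
force: [0.3, 0.3, -1.0]
gripper_width: 0.0128
gripper_force: 0.3
```

>>> apply_moves(rows=[[[0.002,-0.01,0],[0,0,0],-0.7],[[0.004,-0.02,0],[0,0,0],-0.7],[[0.006,-0.03,0],[0,0,0],-0.7],[[0.007,-0.04,0],[0,0,0],-0.7],[[0.008,-0.048,0],[0,0,0],-0.7]])

```text
t: 10.18
tool_pos: [0.4836, -0.2874, 0.0154]
tcp_rot: [3.141, 0.0, 1.533]
force: [-0.1, 0.9, -0.1]
gripper_width: 0.0126
gripper_force: 0.4
```

Run:
```python
from h import *
s=robot.get_state();print(s["t"],s["tool_pos"],s["tcp_rot"],s["force"])
a=robot.capture("wrist");b=robot.capture("side")
o=np.zeros((420,800,3),np.uint8);o[:,:430]=a[:,60:490];o[:370,430:]=cv2.resize(b[100:223,300:423],(370,370));save("w6",o)
```

```text
10.1833 [ 0.48359401 -0.28736077  0.01535132] [3.14138810e+00 2.67596964e-04 1.53337297e+00] [-0.05847984  0.88568133 -0.14968652]
```

View pics/w6.png

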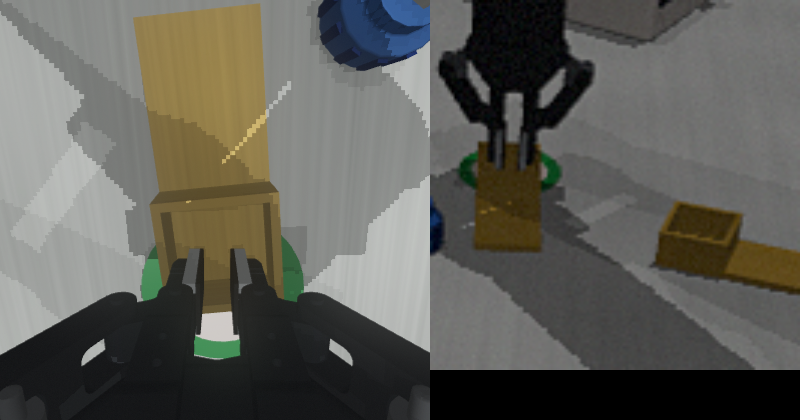

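The frame is nearly over the mark and the shim is nearly in line with the tool. The rim's far corners are at wrist pixels (210,203) and (341,193).

Run:
```python
from h import *
w=info("wrist");s=robot.get_state();print(s["tool_pos"])
a=ray(w,210,203,.03)[:2];b=ray(w,341,193,.03)[:2];d=(b-a);L=np.linalg.norm(d);d/=L;n=np.array([-d[1],d[0]])
p=s["tool_pos"][:2]; m=(a+b)/2; n*=np.sign(n@(p-m)); c=m+.027*n
print(L,c,"yaw",np.degrees(np.arctan2(-n[1],-n[0])),"tcp in frame",c-p,"togo",np.array([.485,-.310])-c)
```

```text
[ 0.48384139 -0.28783744  0.01563996]
0.05463321880676268 [ 0.48508515 -0.27806114] yaw 92.35700434515573 tcp in frame [0.00124376 0.0097763 ] togo [-8.51531336e-05 -3.19388622e-02]
```

>>> apply_moves(rows=[[[0,-0.008,0],[0,0,0],-0.7],[[0,-0.016,0],[0,0,0],-0.7],[[0,-0.022,0],[0,0,0],-0.7],[[0,-0.027,0],[0,0,0],-0.7],[[0,-0.031,0],[0,0,0],-0.7]])

```text
t: 10.7
tool_pos: [0.4833, -0.3177, 0.0153]
tcp_rot: [-3.142, -0.0, 1.533]
force: [-0.9, 0.4, 0.6]
gripper_width: 0.0125
gripper_force: 0.5
```

>>> apply_moves(rows=[[[0,-0.001,0],[0,0,0],-0.7],[[0,-0.001,0],[0,0,0],-0.7],[[0,0.002,0],[0,0,0],-0.8],[[0,0.006,0],[0,0,0],-0.9],[[0,0.007,0],[0,0,0],-1]])

```text
t: 11.12
tool_pos: [0.4833, -0.3092, 0.0152]
tcp_rot: [-3.141, -0.0, 1.534]
force: [0.1, 1.2, -0.9]
gripper_width: -0.0001
gripper_force: 0.0
```

>>> apply_moves(rows=[[[0,0,0],[0,0,0],-1],[[0,0,0.01],[0,0,0],-1],[[0,0,0.04],[0,0,0],-1],[[0,0,0.08],[0,0,0],-1],[[-0.03,-0.02,0.12],[0,0,0],-1]])

```text
t: 11.53
tool_pos: [0.4625, -0.3246, 0.1295]
tcp_rot: [3.139, 0.001, 1.538]
force: [1.0, -1.4, 1.1]
gripper_width: 0.0001
gripper_force: 0.0
```

>>> apply_moves(rows=[[[0,-0.03,0.03],[0,0,0],-1],[[0,-0.06,0.05],[0,0,0],-1],[[0,-0.08,0.06],[0,0,0],-1],[[0,-0.08,0.06],[0,0,0],-1],[[0,-0.08,0.06],[0,0,0],-1]])

```text
t: 11.95
tool_pos: [0.4602, -0.4066, 0.1876]
tcp_rot: [3.14, 0.001, 1.532]
force: [0.5, 0.8, -1.5]
gripper_width: 0.0002
gripper_force: 0.0
```

Run:
```python
from h import *
s=robot.get_state();print(s["t"],s["tool_pos"],s["tcp_rot"],s["qd"].round(3))
a=robot.capture("wrist");b=robot.capture("side")
np.save("w7.npy",a)
w=info("wrist");uv=proj(w,[.485,-.31,.02]);print(uv)
u,v=uv.astype(int);v=max(v,60);u=max(u,60)
o=np.zeros((500,800,3),np.uint8);k=a[v-60:v+60,u-60:u+60];print(u-60,v-60,k.shape);o[:480,:480]=cv2.resize(k,(480,480),interpolation=cv2.INTER_CUBIC);o[:320,480:]=cv2.resize(b[110:270,200:360],(320,320));save("w7",o)
```

```text
11.95 [ 0.46023751 -0.40660198  0.18762861] [3.14019183e+00 1.38328539e-03 1.53224814e+00] [0.024 0.009 0.062 0.003 0.    0.002]
[301.71479456  88.69700863]
241 28 (120, 120, 3)
```

View pics/w7.png

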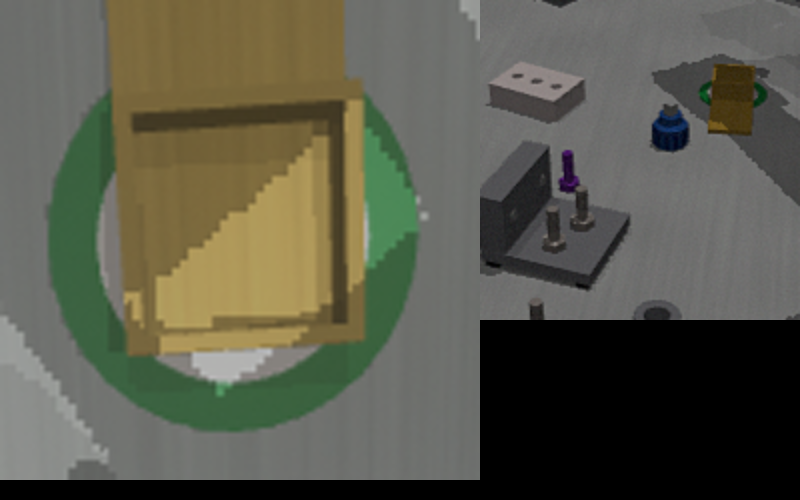

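The frame sits on the mark. The crop's rim corners are (110,97), (362,82), (365,340) and (127,355), and the ring's extremes are left 48, right 418 and bottom 432. The plate and bolts are standing.

Run:
```python
from h import *
w=info("wrist");P=lambda X,Y,z:ray(w,241+X/4,28+Y/4,z)[:2]
q=np.array([P(*p,.03) for p in((112,92),(362,80),(365,340),(127,355))]);print("frame",q.mean(0),[np.linalg.norm(q[i]-q[i-1]).round(4) for i in range(4)])
im=np.load("w7.npy");m=cv2.inRange(cv2.cvtColor(im,cv2.COLOR_RGB2HSV),(50,80,30),(85,255,255));m[:,:245]=0;m[:45]=0;m[140:]=0;m[:,350:]=0
ys,xs=np.nonzero(m);pts=np.array([P((x-241)*4,(y-28)*4,0) for x,y in zip(xs+.5,ys+.5)])
h=cv2.convexHull(pts.astype(np.float32))[:,0]
from scipy.optimize import least_squares
r=least_squares(lambda c:np.hypot(*(h-c).T)-.045,[.485,-.31],loss="soft_l1",f_scale=.001);print("mark",r.x,r.cost,cv2.minEnclosingCircle(pts.astype(np.float32)))
c=r.x;print("delta mark-frame",c-q.mean(0))
```

```text
frame [ 0.48400447 -0.30619296] [np.float64(0.054), np.float64(0.0533), np.float64(0.0531), np.float64(0.0535)]
mark [ 0.48409582 -0.30766484] 1.026418034136671e-05 ((0.48416370153427124, -0.3081953823566437), 0.044598594307899475)
delta mark-frame [ 9.13507941e-05 -1.47187248e-03]
```

Frame centre to mark centre is about 1.5 mm, which is good. Now the dial: its axis is at (0.491,0.309) and the peg points to about 173°. The target is about −77.5°, so I turn counter-clockwise about 110°.

>>> apply_moves(rows=[[[0,0.03,0],[0,0,-5],-1],[[0,0.07,0],[0,0,-10],-0.5],[[0,0.11,0],[0,0,-15],-0.1],[[0,0.15,0],[0,0,-20],-0.1],[[0,0.19,0],[0,0,-25],-0.1]])

```text
t: 12.47
tool_pos: [0.459, -0.2122, 0.1847]
tcp_rot: [-3.139, -0.001, 1.094]
force: [1.0, 0.1, 0.7]
gripper_width: 0.0385
gripper_force: 0.0
```

>>> apply_moves(rows=[[[0,0.04,0],[0,0,-5],-0.1],[[0,0.08,0],[0,0,-10],-0.1],[[0,0.12,0],[0,0,-15],-0.1],[[0,0.16,0],[0,0,-20],-0.1],[[0,0.2,0],[0,0,-25],-0.1]])

```text
t: 12.88
tool_pos: [0.4584, -0.0126, 0.185]
tcp_rot: [-3.14, 0.001, 0.658]
force: [0.5, -0.6, 0.2]
gripper_width: 0.0383
gripper_force: 0.0
```

>>> apply_moves(rows=[[[0,0.04,0],[0,0,-5],-0.1],[[0,0.08,0],[0,0,-10],-0.1],[[0,0.12,0],[0,0,-15],-0.1],[[0,0.16,0],[0,0,-20],-0.1],[[0,0.19,0],[0,0,-25],-0.1]])

```text
t: 13.3
tool_pos: [0.4578, 0.1778, 0.185]
tcp_rot: [-3.141, 0.002, 0.223]
force: [0.4, -0.2, 0.1]
gripper_width: 0.0384
gripper_force: 0.0
```

>>> apply_moves(rows=[[[0,0.03,0],[0,0,-5],-0.1],[[0,0.055,0],[0,0,-10],-0.1],[[0,0.07,0],[0,0,-15],-0.1],[[0,0.075,0],[0,0,-20],-0.1],[[0,0.075,0],[0,0,-20],-0.1]])

```text
t: 13.72
tool_pos: [0.4582, 0.251, 0.1849]
tcp_rot: [3.141, 0.003, -0.122]
force: [0.4, 0.1, 0.2]
gripper_width: 0.0387
gripper_force: 0.0
```

Run:
```python
from h import *
s=robot.get_state();print(s["t"],s["tool_pos"],s["tcp_rot"],s["qd"].round(3),s["gripper_width"])
a=robot.capture("wrist");np.save("w8.npy",a);b=robot.capture("side");np.save("s8.npy",b)
w=info("wrist")
hs=cv2.cvtColor(a,cv2.COLOR_RGB2HSV)
for n,m in(("blue",cv2.inRange(hs,(105,120,60),(125,255,255))),("red",cv2.inRange(hs,(0,140,80),(8,255,255))|cv2.inRange(hs,(172,140,80),(180,255,255)))):
    k,_,st,c=cv2.connectedComponentsWithStats(m)
    for i in range(1,k):
        if st[i][4]>25: print(n,st[i],ray(w,*c[i],.02)[:2].round(4))
for P in([.4908,.3086,.026],[.461,.312,.062]):print(proj(w,P))
```

```text
13.7167 [0.45818459 0.25102075 0.18488406] [ 3.14074060e+00  2.61928613e-03 -1.22134254e-01] [-0.038 -0.012  0.011 -0.011  0.002 -0.132] 0.0387353193373366
blue [  0  83  17  36 319] [0.57   0.4856]
blue [253 142  12  13 114] [0.5023 0.2601]
red [159 134   9  11  66] [0.5215 0.3484]
[209.43336517 166.80617383]
[203.32027925 207.38367069]
```

```bash
cat > ptr.py <<'E'
from h import *
def ptr(im,w,ax=(.4913,.3087)):
    g=im.astype(int).sum(2)/3
    for r in(.014,.018,.036,.039):
        o=[]
        for a in range(-180,180,3):
            u,v=proj(w,[ax[0]+r*np.cos(np.radians(a)),ax[1]+r*np.sin(np.radians(a)),.026]);u,v=int(round(u)),int(round(v))
            if 0<=u<560 and 0<=v<420 and g[v,u]>80:o.append((a,int(g[v,u])))
        print(r,o)
E
python3 - <<'E'
from ptr import *
ptr(np.load("w8.npy"),info("wrist"));print();ptr(np.load("s8.npy"),info("side"))
E
```

```text
0.014 [(-180, 185), (-177, 185), (-174, 143), (-171, 143), (-168, 143), (-165, 143), (-162, 143), (-159, 143), (-156, 143), (-153, 143), (-150, 106), (-147, 96), (129, 88), (132, 88), (135, 139), (138, 143), (141, 143), (144, 143), (147, 143), (150, 143), (153, 143), (156, 143), (159, 143), (162, 143), (165, 143), (168, 144), (171, 181), (174, 181), (177, 185)]
0.018 [(-180, 188), (-177, 188), (-174, 187), (-171, 188), (-168, 187), (-165, 188), (-162, 148), (-159, 143), (144, 116), (147, 142), (150, 144), (153, 185), (156, 185), (159, 185), (162, 187), (165, 153), (168, 148), (171, 185), (174, 188), (177, 187)]
0.036 [(-180, 98), (-177, 112), (-174, 132), (-171, 127), (153, 172), (156, 181), (159, 181), (162, 182), (165, 185), (168, 188), (171, 156), (174, 84), (177, 84)]
0.039 [(-180, 124), (-177, 124), (-174, 141), (153, 133), (156, 180), (159, 179), (162, 183), (165, 184), (168, 188), (171, 188), (174, 103), (177, 102)]

0.014 [(-180, 161), (-177, 161), (-174, 161), (-171, 118), (-168, 118), (-165, 118), (-162, 100), (-159, 106), (-156, 106), (129, 105), (132, 105), (135, 100), (138, 100), (141, 99), (144, 94), (147, 94), (150, 94), (153, 99), (156, 90), (159, 90), (162, 106), (165, 106), (168, 106), (171, 161), (174, 161), (177, 161)]
0.018 [(-180, 154), (-177, 151), (-174, 151), (-171, 167), (-168, 167), (-165, 82), (-162, 82), (-159, 82), (138, 112), (141, 112), (144, 156), (147, 121), (150, 121), (153, 152), (156, 152), (159, 152), (162, 146), (168, 156), (171, 156), (174, 156), (177, 154)]
0.036 [(-144, 80), (-141, 80), (-138, 84), (-135, 81), (-132, 84), (-129, 144), (-126, 120), (159, 103)]
0.039 [(-180, 96), (-177, 103), (-141, 86), (-135, 133), (-132, 133), (-129, 134), (-126, 143), (-123, 81), (-120, 85), (-114, 93), (-108, 115), (-105, 93), (-99, 88), (-96, 82), (162, 106), (165, 87)]
```

>>> apply_moves(rows=[[[0.003,0.03,-0.02],[0,0,0],-0.1],[[0.003,0.055,-0.05],[0,0,0],-0.1],[[0.003,0.061,-0.08],[0,0,0],-0.1],[[0.003,0.061,-0.1],[0,0,0],-0.1],[[0.003,0.061,-0.105],[0,0,0],-0.1]])

```text
t: 14.23
tool_pos: [0.4599, 0.309, 0.0767]
tcp_rot: [3.137, 0.007, -0.123]
force: [0.2, -0.7, -0.6]
gripper_width: 0.0385
gripper_force: 0.0
```

>>> apply_moves(rows=[[[0,0,0],[0,0,0],-0.1],[[0,0,-0.01],[0,0,0],-0.1],[[0,0,-0.03],[0,0,0],-0.1],[[0,0,-0.043],[0,0,0],-0.1],[[0,0,-0.045],[0,0,0],-0.1]])

```text
t: 14.65
tool_pos: [0.4622, 0.3095, 0.0346]
tcp_rot: [3.14, 0.003, -0.125]
force: [0.4, 0.1, 0.1]
gripper_width: 0.0386
gripper_force: 0.0
```

>>> apply_moves(rows=[[[0,0.003,0],[0,0,0],-0.1],[[0,0.003,0],[0,0,0],-0.5],[[0,0.003,0],[0,0,0],-1],[[0,0.003,0],[0,0,0],-1],[[0,0.003,0],[0,0,0],-1]])

```text
t: 15.07
tool_pos: [0.4642, 0.3138, 0.0376]
tcp_rot: [-3.14, -0.002, -0.124]
force: [-1.3, -1.0, 5.9]
gripper_width: 0.0118
gripper_force: 58.5
```

Run:
```python
import numpy as np
r0=np.array([-.0275,.0048]);R=lambda a:np.array([[np.cos(a),-np.sin(a)],[np.sin(a),np.cos(a)]])
for k in range(4):
    b=R(np.radians(27.5*k))@r0;print([(R(np.radians(5.5*i))@b-b).round(4).tolist()+[5.5*i] for i in range(1,6)])
from h import *;s=robot.get_state();print(s["joints"].round(2),s["force"])
```

```text
[[-0.0003, -0.0027, 5.5], [-0.0004, -0.0053, 11.0], [-0.0002, -0.008, 16.5], [0.0002, -0.0107, 22.0], [0.0009, -0.0132, 27.5]]
[[0.0009, -0.0025, 5.5], [0.0021, -0.0049, 11.0], [0.0035, -0.0072, 16.5], [0.0051, -0.0094, 22.0], [0.0069, -0.0113, 27.5]]
[[0.002, -0.0018, 5.5], [0.0041, -0.0034, 11.0], [0.0064, -0.0048, 16.5], [0.0088, -0.0059, 22.0], [0.0114, -0.0069, 27.5]]
[[0.0026, -0.0007, 5.5], [0.0052, -0.0011, 11.0], [0.0079, -0.0013, 16.5], [0.0106, -0.0012, 22.0], [0.0132, -0.0008, 27.5]]
[ 0.39  0.3   1.89 -0.    0.95  2.09] [-1.33019576 -0.96118848  5.88813613]
```

>>> apply_moves(rows=[[[-0.0003,-0.0027,0.001],[0,0,5.5],-1],[[-0.0004,-0.0053,0.002],[0,0,11],-1],[[-0.0002,-0.008,0.002],[0,0,16.5],-1],[[0.0002,-0.0107,0.002],[0,0,22],-1],[[0.0009,-0.0132,0.002],[0,0,27.5],-1]])

```text
t: 15.48
tool_pos: [0.4661, 0.3005, 0.0379]
tcp_rot: [-3.141, -0.007, 0.36]
force: [10.6, 3.8, -13.6]
gripper_width: 0.012
gripper_force: 58.6
```

>>> apply_moves(rows=[[[0.0009,-0.0025,-0.001],[0,0,5.5],-1],[[0.0021,-0.0049,-0.001],[0,0,11],-1],[[0.0035,-0.0072,-0.001],[0,0,16.5],-1],[[0.0051,-0.0094,-0.001],[0,0,22],-1],[[0.0069,-0.0113,-0.001],[0,0,27.5],-1]])

```text
t: 15.9
tool_pos: [0.4738, 0.29, 0.0378]
tcp_rot: [3.139, -0.008, 0.839]
force: [10.4, 6.1, -10.3]
gripper_width: 0.0121
gripper_force: 59.0
```

>>> apply_moves(rows=[[[0.002,-0.0018,0],[0,0,5.5],-1],[[0.0041,-0.0034,0],[0,0,11],-1],[[0.0064,-0.0048,0],[0,0,16.5],-1],[[0.0088,-0.0059,0],[0,0,22],-1],[[0.0114,-0.0069,0],[0,0,27.5],-1]])

```text
t: 16.32
tool_pos: [0.4853, 0.284, 0.0378]
tcp_rot: [3.135, -0.008, 1.318]
force: [9.4, 11.5, -10.8]
gripper_width: 0.0117
gripper_force: 59.0
```

>>> apply_moves(rows=[[[0.0026,-0.0007,0],[0,0,5.5],-1],[[0.0052,-0.0011,0],[0,0,11],-1],[[0.0079,-0.0013,0],[0,0,16.5],-1],[[0.0106,-0.0012,0],[0,0,22],-1],[[0.0132,-0.0008,0],[0,0,27.5],-1]])

```text
t: 16.73
tool_pos: [0.4982, 0.2838, 0.0378]
tcp_rot: [3.133, -0.005, 1.797]
force: [9.2, 12.2, -9.6]
gripper_width: 0.0117
gripper_force: 59.2
```

>>> apply_moves(rows=[[[0,0,0],[0,0,0],-1],[[0,0,0],[0,0,0],-1],[[0,0,0],[0,0,0],-1],[[0,0,0],[0,0,0],-1],[[0,0,0],[0,0,0],-1]])

```text
t: 17.15
tool_pos: [0.4982, 0.2838, 0.0378]
tcp_rot: [3.133, -0.005, 1.793]
force: [9.6, 11.4, -10.7]
gripper_width: 0.0121
gripper_force: 59.2
```

Run:
```python
from ptr import *
s=robot.get_state();print(s["tool_pos"],s["tcp_rot"],s["force"])
w=info("wrist");ptr(robot.capture("wrist"),w)
p=s["tool_pos"][:2]-[.4913,.3087];print(np.hypot(*p),np.degrees(np.arctan2(p[1],p[0])))
```

```text
[0.49817912 0.28384992 0.03779101] [ 3.1325726  -0.00497113  1.79302779] [  9.62046716  11.36859245 -10.72062998]
0.014 [(-114, 145), (-111, 148), (-108, 148), (-105, 149), (-102, 148), (-99, 149), (-96, 148), (-93, 148), (-90, 148), (-87, 148), (-84, 149), (-81, 148), (-78, 148), (-75, 148), (-72, 148), (-69, 148), (-66, 148), (-63, 148), (-60, 149), (-57, 148), (-54, 149), (-51, 148), (-48, 148), (-45, 149), (-42, 149), (-39, 148), (-36, 125)]
0.018 [(-105, 144), (-102, 148), (-99, 149), (-96, 148), (-93, 148), (-90, 148), (-87, 148), (-84, 148), (-81, 148), (-78, 148), (-75, 148), (-72, 147), (-69, 148), (-66, 148), (-63, 148), (-60, 148), (-57, 148), (-54, 148), (-51, 148), (-48, 148), (-45, 125)]
0.036 [(-102, 94), (-99, 95), (-96, 94), (-84, 102), (-81, 103), (-78, 104), (-75, 103), (-72, 100), (-69, 100), (-66, 95), (-60, 93), (-57, 96), (-54, 95), (-51, 95)]
0.039 [(-99, 94), (-96, 95), (-93, 95), (-87, 95), (-84, 102), (-81, 103), (-78, 105), (-75, 102), (-72, 101), (-69, 100), (-60, 94), (-57, 95), (-54, 94)]
0.025784660455253676 -74.52659522724886
```

>>> apply_moves(rows=[[[0,0,0],[0,0,0],-0.4],[[0,0,0],[0,0,0],-0.1],[[0,0,0],[0,0,0],-0.1],[[0,0,0],[0,0,0],-0.1],[[0,0,0.01],[0,0,0],-0.1]])

```text
t: 17.62
tool_pos: [0.494, 0.2805, 0.0457]
tcp_rot: [-3.137, 0.0, 1.795]
force: [0.2, 0.1, -1.0]
gripper_width: 0.0386
gripper_force: 0.0
```

>>> apply_moves(rows=[[[0,0,0.02],[0,0,0],-0.1],[[0,0,0.05],[0,0,0],-0.1],[[0,0,0.09],[0,0,0],-0.1],[[0,-0.02,0.12],[0,0,0],-0.1],[[0,-0.05,0.14],[0,0,0],-0.1]])

```text
t: 18.03
tool_pos: [0.497, 0.2324, 0.1923]
tcp_rot: [3.135, -0.0, 1.799]
force: [0.7, -0.2, 0.4]
gripper_width: 0.0387
gripper_force: 0.0
```

>>> apply_moves(rows=[[[0,-0.03,0],[0,0,0],-0.1],[[0,-0.04,0],[0,0,0],-0.1],[[0,-0.04,0],[0,0,0],-0.1],[[0,-0.04,0],[0,0,0],-0.1],[[0,-0.04,0],[0,0,0],-0.1]])

```text
t: 18.45
tool_pos: [0.4951, 0.1919, 0.1866]
tcp_rot: [-3.14, -0.001, 1.796]
force: [-0.2, -0.9, 0.9]
gripper_width: 0.0382
gripper_force: 0.0
```

```bash
cat > chk.py <<'E'
from ptr import *
s=robot.get_state();print(s["t"],s["tool_pos"],s["tcp_rot"],s["force"])
w=info("wrist");a=robot.capture("wrist");np.save("w9.npy",a)
hs=cv2.cvtColor(a,cv2.COLOR_RGB2HSV);D={}
for n,m in(("blue",cv2.inRange(hs,(105,120,60),(125,255,255))),("red",cv2.inRange(hs,(0,140,80),(8,255,255))|cv2.inRange(hs,(172,140,80),(180,255,255)))):
    k,_,st,c=cv2.connectedComponentsWithStats(m)
    for i in range(1,k):
        P=ray(w,*c[i],.02)[:2]
        if st[i][4]>25 and np.hypot(*(P-[.4913,.3087]))<.06: D[n]=P;print(n,st[i],P.round(4))
d=D["red"]-D["blue"];d/=np.linalg.norm(d);ax=(D["red"]+D["blue"])/2-.0211*np.array([d[1],-d[0]]);b=D["blue"]-ax
print("axis",ax,"blue at",np.degrees(np.arctan2(b[1],b[0])))
ptr(a,w,ax)
# white sectors on the dial face within 12..20 and 36..40 mm by stripe pixels
g=a.astype(int).sum(2)/3;pt=[]
for v in range(420):
    for u in range(560):
        q=ray(w,u,v,.026)[:2]-ax;r=np.hypot(*q)
        if .012<r<.0205 and g[v,u]>110:pt.append(q)
pt=np.array(pt)
if len(pt):m=pt.mean(0);print("stripe",len(pt),np.degrees(np.arctan2(m[1],m[0])))
E
python3 chk.py
```

```text
18.45 [0.49510987 0.19191389 0.18664351] [-3.14033767e+00 -5.38003921e-04  1.79593280e+00] [-0.24764848 -0.93831917  0.8595323 ]
blue [296 116  12  12 119] [0.5018 0.2615]
red [343  16  13  15 148] [0.5216 0.351 ]
axis [0.49109072 0.31084634] blue at -77.75689473517998
0.014 [(-120, 102), (-117, 184), (-114, 184), (-111, 188), (-108, 189), (-105, 189), (-102, 189), (-99, 189), (-96, 189), (-93, 189), (-90, 189), (-87, 189), (-84, 189), (-81, 189), (-78, 189), (-75, 189), (-72, 189), (-69, 189), (-66, 188), (-63, 189), (-60, 189), (-57, 189), (-54, 189), (-51, 189), (-48, 189), (-45, 189), (-42, 189), (-39, 92), (-36, 92)]
0.018 [(-108, 129), (-105, 185), (-102, 189), (-99, 189), (-96, 189), (-93, 189), (-90, 189), (-87, 189), (-84, 189), (-81, 189), (-78, 189), (-75, 189), (-72, 189), (-69, 189), (-66, 189), (-63, 189), (-60, 189), (-57, 189), (-54, 189), (-51, 166), (-48, 166), (-45, 87)]
0.036 [(-93, 94), (-90, 151), (-87, 122), (-84, 90), (-78, 80), (-75, 95), (-72, 109), (-69, 147), (-66, 148)]
0.039 [(-90, 147), (-87, 140), (-84, 141), (-81, 141), (-78, 140), (-75, 141), (-72, 141), (-69, 151), (-66, 151)]
stripe 226 -78.45449499271854
```

The pointer is at about −78° and the dot at −77.8°. I'll make a quick check of the undisturbed things against the first side picture, then hand in.

Run:
```python
from h import *
a=cv2.cvtColor(np.load("side0.npy"),cv2.COLOR_RGB2GRAY);b=cv2.cvtColor(robot.capture("side"),cv2.COLOR_RGB2GRAY)
for n,(x,y,w,h) in dict(plate=(198,182,62,68),bolts=(228,200,32,40),adapter=(283,160,24,28),spacer=(272,256,32,34),boltc=(220,256,18,30),spanner=(145,198,48,48),caddy=(202,138,54,34)).items():
    r=cv2.matchTemplate(b[y-6:y+h+6,x-6:x+w+6],a[y:y+h,x:x+w],cv2.TM_CCOEFF_NORMED);_,m,_,l=cv2.minMaxLoc(r);print(n,round(m,3),(l[0]-6,l[1]-6))
```

```text
plate 0.974 (0, 0)
bolts 0.948 (0, 0)
adapter 0.569 (-1, 0)
spacer 0.824 (0, 0)
boltc 0.996 (0, 0)
spanner 0.988 (0, 0)
caddy 0.995 (0, 0)
```

```bash
python3 -c "
from cell import robot
print(robot.finish_job())"
```

```text
the job is handed in; nothing more can be done
None
```

The job is handed in: the shim is parked with its frame about 1.5 mm off the mark's centre, and the dial was turned counter-clockwise until its pointer was within about 1° of the blue dot, then released. The final picture check matched the start for everything checked except the blue adapter, whose match was poor; I put that down to the arm or its shadow being in view, because it looked in its starting place in a picture taken after the shim was parked.

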